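Put the stacking game away and snap its box shut

TASK

Put the stacking game away: build all the loose wooden slats into a neat crosswise tower in the middle of the open box, two parallel slats to a layer with a gap a little wider than a slat between them, the lowest pair running along the yellow walls and each next layer crosswise to the one below (a single slat left over takes one place of such a pair). Then set the white lid fully down on the box, and only after that press each of the four orange snap tabs around its rim until all are fully home. Leave the other things on the desk where they are.

Things in the scene. Friction and masses are not known exactly. Their poses are not given: they have to be found in the camera images.
- game_box: Open square box, fixed to the desk; its two walls that run along its x are yellow (at +y and -y), the two along its y dark wood; outside 130 x 130, 44 high, walls 5, floor 5 thick (inside 120 x 120, 39 deep). Origin: centre of the underside, on the desk; x and y run parallel to its walls, z up.
- lid: Loose white lid, about 200 g, right way up on the desk. Plate 130 x 130 x 5 over a plug 112 x 112 x 5 that drops into the box mouth (4 play each side), any quarter turn; blue bar handle on its middle, 50 long (lid's x), 12 thick (y), 25 high, top 35 above the origin. Origin: centre of the plug's underside; seated, the plate rests on the rim and the origin is 39 above the box's.
- slat1: Light wooden slat of the stacking game, 84 long (its x) x 18 wide (its y) x 9 thick (its z), 12 g; origin at its centre. All slats are alike; 4 to 6 of the six are present, lying flat on the desk to the right, and the absent ones read None.
- slat2: Light wooden slat of the stacking game, 84 long (its x) x 18 wide (its y) x 9 thick (its z), 12 g; origin at its centre. All slats are alike; 4 to 6 of the six are present, lying flat on the desk to the right, and the absent ones read None.
- slat3: Light wooden slat of the stacking game, 84 long (its x) x 18 wide (its y) x 9 thick (its z), 12 g; origin at its centre. All slats are alike; 4 to 6 of the six are present, lying flat on the desk to the right, and the absent ones read None.
- slat4: Light wooden slat of the stacking game, 84 long (its x) x 18 wide (its y) x 9 thick (its z), 12 g; origin at its centre. All slats are alike; 4 to 6 of the six are present, lying flat on the desk to the right, and the absent ones read None.
- slat5: Light wooden slat of the stacking game, 84 long (its x) x 18 wide (its y) x 9 thick (its z), 12 g; origin at its centre. All slats are alike; 4 to 6 of the six are present, lying flat on the desk to the right, and the absent ones read None.
- slat6: Light wooden slat of the stacking game, 84 long (its x) x 18 wide (its y) x 9 thick (its z), 12 g; origin at its centre. All slats are alike; 4 to 6 of the six are present, lying flat on the desk to the right, and the absent ones read None.
- slot1a (a point): Where the centre of a slat belongs in layer 1 of the tower (1 is the lowest), at 0, 22, 9.5 in the box's frame; the slat lies flat there with its length along the box's x.
- slot1b (a point): Where the centre of a slat belongs in layer 1 of the tower (1 is the lowest), at 0, -22, 9.5 in the box's frame; the slat lies flat there with its length along the box's x.
- slot2a (a point): Where the centre of a slat belongs in layer 2 of the tower (1 is the lowest), at 22, 0, 18.5 in the box's frame; the slat lies flat there with its length along the box's y.
- slot2b (a point): Where the centre of a slat belongs in layer 2 of the tower (1 is the lowest), at -22, 0, 18.5 in the box's frame; the slat lies flat there with its length along the box's y.
- slot3a (a point): Where the centre of a slat belongs in layer 3 of the tower (1 is the lowest), at 0, 22, 27.5 in the box's frame; the slat lies flat there with its length along the box's x.
- slot3b (a point): Where the centre of a slat belongs in layer 3 of the tower (1 is the lowest), at 0, -22, 27.5 in the box's frame; the slat lies flat there with its length along the box's x.
- tab1 (a joint): How far orange snap tab 1 has been pressed straight down into the lid, in m: about 0 up, 0.006 fully home (hard stop). It resists with about 5 N all the way and stays where it is left. Its top face (16 x 26 in the lid's x, y) is centred 52 from the lid's centre towards the lid's +x, 18 above the lid's origin when up (8 proud of the plate), 12 when home.
- tab2 (a joint): How far orange snap tab 2 has been pressed straight down into the lid, in m: about 0 up, 0.006 fully home (hard stop). It resists with about 5 N all the way and stays where it is left. Its top face (26 x 16 in the lid's x, y) is centred 52 from the lid's centre towards the lid's +y, 18 above the lid's origin when up (8 proud of the plate), 12 when home.
- tab3 (a joint): How far orange snap tab 3 has been pressed straight down into the lid, in m: about 0 up, 0.006 fully home (hard stop). It resists with about 5 N all the way and stays where it is left. Its top face (16 x 26 in the lid's x, y) is centred 52 from the lid's centre towards the lid's -x, 18 above the lid's origin when up (8 proud of the plate), 12 when home.
- tab4 (a joint): How far orange snap tab 4 has been pressed straight down into the lid, in m: about 0 up, 0.006 fully home (hard stop). It resists with about 5 N all the way and stays where it is left. Its top face (26 x 16 in the lid's x, y) is centred 52 from the lid's centre towards the lid's -y, 18 above the lid's origin when up (8 proud of the plate), 12 when home.
- eraser: White eraser block 45 x 22 x 13 lying among the slats; a bystander. Origin: centre of its underside.
- tin: Small aluminium tin with twist cap, 47 across, 35 high; a bystander. Origin: centre of its underside.
- tile: Blue ceramic tile with cork back, 100 x 100 x 9; a bystander beyond the box. Origin: centre of its underside.
- pen: Navy pen, 125 long along its x, 11 thick; a bystander. Origin: centre of its underside.
- phone_stand: Clear acrylic phone stand, 80 x 70, 97 high; a bystander. Origin: centre of its underside.
- clip_holder: Chrome spring clip on a round foot 50 across, 95 high, holding nothing; a bystander. Origin: centre of its underside.
There are look-alikes about, which are no part of the job. Leave any green look-alike of the slat5 alone. Of the things that look like the lid, the larger one is meant.

How it is judged:
By the outcome, as a careful person would: the job done as asked, in the order asked, and still so for the second after the job is handed in, with the robot touching nothing.
Of slat1, slat2, slat3, slat4, slat5, slat6 only 4 to 6 are there at a start; the rules pass over those that are not, and their reading is None.
At some moment in a run one of lid may be knocked a few centimetres aside while the robot is not near it.
Once in a run the grip may slacken for a moment while it holds something.
It also fails if it takes over 210 s, if anything falls off the work surface, if the arm or the gripper's body presses on something with over 40 N, if the wrist force passes 120 N, or if a joint passes its speed limit or range.

ROBOT

A 6-joint arm with a two-finger parallel gripper is mounted at the origin on the work surface. World frame = base frame: x ahead of the robot, y to its left, z up, the work surface at z = 0. Lengths are in m, angles in rad, forces in N, time in s.
With the tool pointing down it reaches from about 0.35 to 0.925 m from the base axis. Payload 6.4 kg.
Tool frame: the origin (TCP) lies on the centre line of the jaws, within the pads' length; the fingertips stand 14 mm ahead of it and the grasp point (between the pads) lies 5 mm behind it; z points along the fingers, x is the direction in which the jaws open and shut, and the axes are right-handed (so a half turn about z gives the same grasp; the last joint's range is limited). The gripper opens to 94 mm and grips with 3 to 60 N. Pads are 16 mm wide; open, the fingers measure 119 mm over their backs; the gripper's body (75 mm by 177 mm) begins 78 mm behind the grasp point.
Start: joints at [-1.322, 0.245, 1.558, -0, 1.339, -0.174], TCP at [0.267, -0.593, 0.219] pointing down, gripper open.
Joint ranges: [-3.13, 3.13], [-1.02, 2.26], [0.13, 2.54], [-0.95, 4.09], [0.21, 2.88], [-2.74, 2.74]. Speed limits (rad/s): [2.57, 2.57, 3.14, 3.14, 3.14, 3.14].

INTERFACE

Orientations are given as a unit quaternion [x, y, z, w].
In Python, from rig import arm gives the robot as it stands. The module is installed in compiled form; this text tells all that it offers.
- The arm moves only by the shell command python3 -m inch 'ROWS'. ROWS is JSON, a list of rows, each a list of 7 numbers: the shift along the tool's x, y, z in mm, then the turn, a rotation vector about the tool's x, y, z in rad, then the closure, from 0 (fully open) to 1 (shut). A call has 1 to 20 rows; each row shifts and turns the commanded pose from where the row before left it, along the tool's axes as they then stand; what a row does not reach is not made up. A row lasts 1/8 s, in which the tool goes at most 62.5 mm and 10.7 degrees, less where a joint would pass 70% of its speed; a pose out of reach is approached as far as the arm can. A call with a gripper value outside its range is refused whole. The fingers move at their own pace and stop on an object; the grip force is fixed at half the most. Time passes only in rows, so rows that do not move let the fingers close. It gives the time, the measured TCP pose, the force and the opening at its end, in the units of the state.
- arm.observe(): the state, without advancing time (a new reading comes with each control period).
- arm.grab_frame(name): name is "side" or "top" or "wrist"; returns a dict with "color" (480x640x3 uint8, red, green, blue), "fx", "fy", "cx", "cy" (pixels), "dist" ([k1, k2, p1, p2, k3] as OpenCV has them; the pictures are not rectified), "rvec" (rotation vector, rad) and "tvec" (3), from world to camera coordinates, as OpenCV has them. Camera axes: x right, y down, z forward; pixel columns grow to the right and rows downward; lengths in m; the calibration is good to about 2 mm. A picture is of the moment at which its call begins. There is no depth.
- arm.finish_job(): hands the job in, once; it reports no verdict.
The state is a dict: "clock": time; "qpos": joint angles; "joint_vel": joint speeds; "effort": joint torques, N m; "position": TCP position; "orientation": TCP orientation; "ft_force": force on the tool from outside, world axes, zero at the start; "wrist_torque": the same for the moment, N m; "opening": opening from 0.0 (shut) to 1.0 (fully open).
Only numpy, scipy, OpenCV 4.12 (cv2) and the standard library are available. Lean on these libraries where they do the work, as an engineer would, in place of code of your own. Each camera call takes 0.05 s, during which the arm holds its last target. There are 200 camera calls.

## Working session

There is one attempt and no reset: what is moved stays moved. The work goes in short steps, Python scripts to look and compute and a shell command to move; the robot and the scene stay as the last step left them, time stands still between calls to the robot, and variables do not carry over. Pictures are saved under pics/ and viewed, about 12 in all and at most 16, crops included, and the job is handed in when it is done.

```bash
mkdir -p pics
cat > h.py <<'E'
import numpy as np, cv2
from rig import arm
def grab(n,name):
    f=arm.grab_frame(n); cv2.imwrite(f'pics/{name}.png',f['color'][:,:,::-1]); 
    np.savez(f'pics/{name}.npz',**{k:np.array(v) for k,v in f.items()}); return f
def load(name): return dict(np.load(f'pics/{name}.npz'))
def K(f): return np.array([[f['fx'],0,f['cx']],[0,f['fy'],f['cy']],[0,0,1]],float)
def px2w(f,uv,z):
    uv=np.array(uv,float).reshape(-1,1,2)
    n=cv2.undistortPoints(uv,K(f),np.array(f['dist'],float)).reshape(-1,2)
    R=cv2.Rodrigues(np.array(f['rvec'],float))[0]; t=np.array(f['tvec'],float).ravel()
    c=-R.T@t; d=np.c_[n,np.ones(len(n))]@R
    return c+d*((z-c[2])/d[:,2])[:,None]
def w2px(f,P):
    return cv2.projectPoints(np.array(P,float).reshape(-1,1,3),np.array(f['rvec'],float),np.array(f['tvec'],float),K(f),np.array(f['dist'],float))[0].reshape(-1,2)
E
python3 - <<'E'
from h import *
for n in ['top','side','wrist']:
    f=grab(n,n+'0'); R=cv2.Rodrigues(np.array(f['rvec']))[0]; print(n,f['fx'],-R.T@np.array(f['tvec']).ravel(),R[2])
s=arm.observe();print(s)
E
```

```text
top 526.6387577179473 [ 0.40831379 -0.00480857  1.11964618] [ 0.10802061 -0.01689098 -0.99400515]
side 438.0464660834236 [0.14750047 0.6345924  0.73458115] [ 0.35798052 -0.63599065 -0.6836416 ]
wrist 396.9507512283566 [ 0.34294031 -0.5561373   0.38351344] [-0.26327586 -0.11708779 -0.95758878]
{'clock': 0.15, 'qpos': array([-1.32209040e+00,  2.45634321e-01,  1.55871611e+00, -3.18561855e-05,
        1.33867604e+00, -1.74106664e-01]), 'joint_vel': array([-0.00111513, -0.00317047, -0.00365961,  0.00169402,  0.00037016,
       -0.00166988]), 'effort': array([-8.26282012e-04, -4.16267502e+01, -3.14983106e+01,  6.84873015e-02,
        3.16229579e-02, -7.35391404e-05]), 'position': array([ 0.26659895, -0.59233993,  0.21862045]), 'orientation': array([ 8.39741913e-01, -5.42985272e-01, -5.36025740e-04, -4.76315140e-04]), 'ft_force': array([-0.79648664, -0.07004895,  0.28136648]), 'wrist_torque': array([-0.03508259, -0.03994905, -0.01441091]), 'opening': 1.0030242178062643}
```

View pics/top0.png

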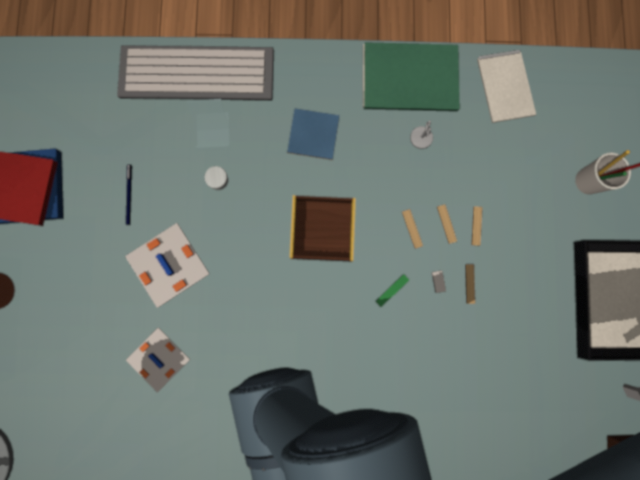

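View pics/wrist0.png

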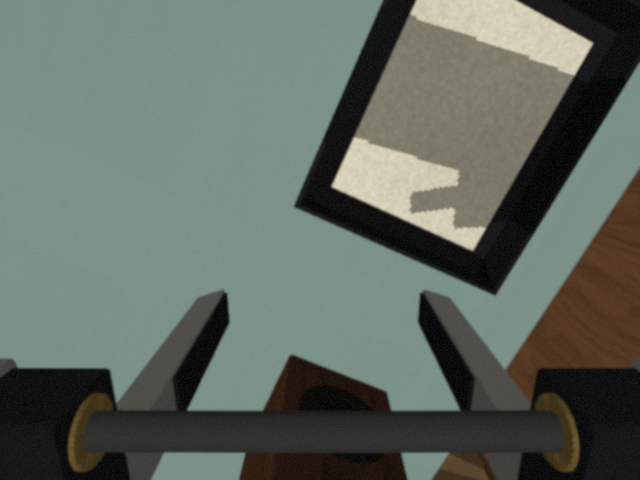

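View side.

Top view: box at (322,228), with yellow walls left and right. Large lid is at (166,264) and the small look-alike at (157,360). Light slats are at (412,229), (446,224) and (477,226), with a shaded one at (470,283). The green decoy is at (392,290) and the eraser at (438,282). The wrist view shows only a frame and a brown block. I'll check the side view for hidden slats.

View pics/side0.png

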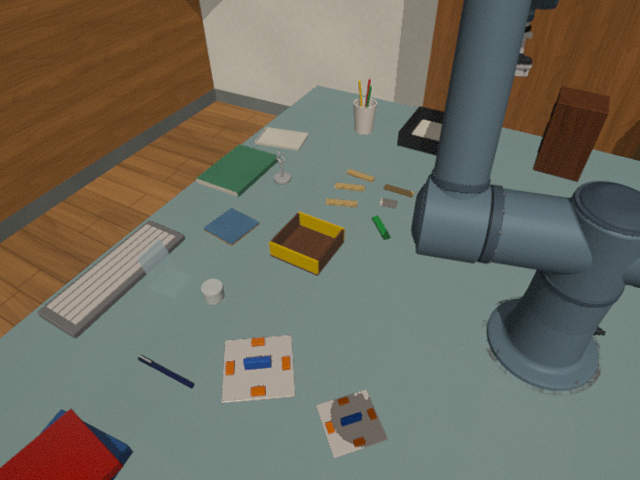

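Run:
```python
from h import *
f=load('top0'); im=f['color']
hsv=cv2.cvtColor(im,cv2.COLOR_RGB2HSV)
print(hsv[229,412],hsv[283,470],hsv[282,438],hsv[300,385],hsv[300,500],hsv[200,500],hsv[240,140],hsv[245,293])
m=((hsv[...,0]<25)&(hsv[...,1]>70)&(hsv[...,2]>50)).astype(np.uint8)
n,l,st,c=cv2.connectedComponentsWithStats(m)
for i in range(1,n):
    if 30<st[i,4]<4000 and c[i][1]>100:
        pts=np.argwhere(l==i)[:,::-1]; w=px2w(f,pts,0.009)[:,:2].astype(np.float32)
        r=cv2.minAreaRect(w); 
        e,v=np.linalg.eigh(np.cov(w.T)); print(c[i].round(1),st[i,4],w.mean(0).round(4),np.round(r[0],4),np.round(r[1],4),'yaw',round(float(np.arctan2(v[1,1],v[0,1])),3))
```

```text
[ 17 111 174] [ 17 110 104] [ 13  27 113] [ 66 131  78] [ 81  30 134] [ 82  29 133] [ 80  28 137] [ 20 165 111]
[616.3 165.2] 293 [ 0.6943 -0.6644] [ 0.6986 -0.6652] [0.0429 0.1   ] yaw 1.951
[ 23.2 187. ] 3119 [0.6229 0.6317] [0.6209 0.6392] [0.1228 0.1453] yaw -2.999
[325.3 227.9] 3270 [ 0.5441 -0.022 ] [ 0.544  -0.0156] [0.1361 0.1351] yaw 1.779
[446.6 223.6] 314 [ 0.5574 -0.2816] [ 0.5574 -0.2816] [0.0821 0.0178] yaw -2.843
[476.6 225.5] 316 [ 0.5544 -0.3465] [ 0.5544 -0.3466] [0.0181 0.0812] yaw 3.069
[411.9 228.5] 318 [ 0.5457 -0.2068] [ 0.5459 -0.2067] [0.0824 0.0179] yaw -2.806
[152.8 243.9] 108 [0.5042 0.3428] [0.5042 0.3425] [0.0178 0.0281] yaw 2.132
[186.9 250.8] 108 [0.4907 0.2698] [0.4908 0.2699] [0.0272 0.018 ] yaw -2.55
[469.7 283.3] 288 [ 0.4305 -0.3298] [ 0.4302 -0.3298] [0.0783 0.0163] yaw -3.122
[144.9 278.1] 112 [0.4317 0.356 ] [0.4319 0.3558] [0.0273 0.0185] yaw -2.486
[179.  285.3] 108 [0.4178 0.2835] [0.4181 0.2835] [0.017  0.0282] yaw 2.151
[144.1 346.8] 64 [0.2892 0.3512] [0.2888 0.3514] [0.0119 0.0204] yaw 2.328
[169.7 346.7] 61 [0.2905 0.2979] [0.2903 0.2977] [0.0193 0.0116] yaw 0.832
[144. 373.] 55 [0.2356 0.3492] [0.2356 0.3492] [0.0178 0.0115] yaw 0.844
[169.3 372.7] 61 [0.2373 0.2966] [0.2372 0.2967] [0.0117 0.0189] yaw 2.361
```

```bash
cat > fit.py <<'E'
from h import *
from scipy.optimize import minimize
def prism(x,y,yaw,L,W,z0,z1):
    c,s=np.cos(yaw),np.sin(yaw)
    return [(x+c*a-s*b,y+s*a+c*b,z) for z in(z0,z1) for a in(-L/2,L/2) for b in(-W/2,W/2)]
def woodmask(f,smin=70):
    h=cv2.cvtColor(f['color'],cv2.COLOR_RGB2HSV); return ((h[...,0]<35)&(h[...,1]>smin)&(h[...,2]>15)).astype(np.uint8)
def fit(fs,ms,x0,L,W,z0,z1,r=0.09,S=8):
    """silhouette fit of a prism over several views"""
    ws=[]
    for f,m in zip(fs,ms):
        c=w2px(f,[x0[0],x0[1],(z0+z1)/2])[0]; d=np.abs(w2px(f,prism(*x0[:2],0,2*r,2*r,z0,z1))-c).max(0)
        a=np.maximum((c-d).astype(int),0); b=np.minimum((c+d).astype(int),[640,480])
        mm=m[a[1]:b[1],a[0]:b[0]].astype(np.uint8)
        n,l,st,ce=cv2.connectedComponentsWithStats(mm)
        k=1+np.argmin(np.hypot(*(ce[1:]-(c-a)).T)-0.5*np.sqrt(st[1:,4]))
        mm=cv2.drawContours(np.zeros_like(mm),[cv2.convexHull(np.argwhere(l==k)[:,::-1].astype(np.int32))],-1,1,-1)
        ws.append((f,a,mm.astype(float)))
    def cost(p):
        t=0
        for f,a,mm in ws:
            h=cv2.convexHull(((w2px(f,prism(x0[0]+p[0]/100,x0[1]+p[1]/100,x0[2]+p[2]/5,L,W,z0,z1))-a+.5)*S).astype(np.float32)).astype(np.int32)
            im=np.zeros((mm.shape[0]*S,mm.shape[1]*S),np.uint8); cv2.fillConvexPoly(im,h,255)
            im=cv2.resize(im,mm.shape[::-1],interpolation=cv2.INTER_AREA)/255.; t+=np.abs(im-mm).sum()/mm.sum()
        return t/len(ws)
    r=minimize(cost,[0,0,0],method='Nelder-Mead',options=dict(initial_simplex=[[0,0,0],[.5,0,0],[0,.5,0],[0,0,.5]],xatol=.003,fatol=1e-4))
    p=r.x; return np.round([x0[0]+p[0]/100,x0[1]+p[1]/100,x0[2]+p[2]/5],4),round(r.fun,3)
def plan(x,y,z,psi):
    s=arm.observe(); from scipy.spatial.transform import Rotation as Ro
    R=Ro.from_quat(s['orientation']).as_matrix(); p=np.array(s['position'])
    now=np.arctan2(R[1,0],R[0,0]); d=(now-psi+np.pi)%(2*np.pi)-np.pi
    c,sn=np.cos(psi),np.sin(psi); Rt=np.array([[c,sn,0],[sn,-c,0],[0,0,-1]])
    tilt=Ro.from_matrix(R.T@np.array([[np.cos(now),np.sin(now),0],[np.sin(now),-np.cos(now),0],[0,0,-1]]).T.T).as_rotvec()
    print('t',round(s['clock'],1),'pos',(p*1e3).round(1),'psi',round(now,3),'| turn rz',round(d,3),'tilt fix',tilt.round(3),'then mm',(Rt.T@(np.array([x,y,z])-p)*1e3).round(1),'F',np.round(s['ft_force'],1),'open',round(s['opening']*94,1))
E
python3 - <<'E'
from fit import *
T,S=load('top0'),load('side0')
for nm,fs in (('top',[T]),('side',[S]),('both',[T,S])):
    ms=[woodmask(f) for f in fs]
    print(nm,'box',fit(fs,ms,[.544,-.016,-.0],.13,.13,0,.044,.09))
    for s in ([.5574,-.2816,.299],[.5544,-.3466,-.073],[.5459,-.2067,.336],[.4303,-.3298,.02]): print('  ',fit(fs,ms,s,.084,.018,0,.009,.06))
E
```

```text
top box (array([ 0.5412, -0.0154, -0.0398]), np.float64(0.03))
   (array([ 0.5585, -0.2823,  0.2936]), np.float64(0.112))
   (array([ 0.5553, -0.3476, -0.0755]), np.float64(0.122))
   (array([ 0.5464, -0.2074,  0.3445]), np.float64(0.096))
   (array([ 0.4305, -0.3311, -0.0033]), np.float64(0.229))
side box (array([ 0.5434, -0.0165, -0.0359]), np.float64(0.019))
   (array([ 0.5603, -0.2842,  0.3258]), np.float64(0.109))
   (array([ 0.5566, -0.3496, -0.0926]), np.float64(0.102))
   (array([ 0.5484, -0.2083,  0.3733]), np.float64(0.103))
   (array([ 0.4325, -0.3324,  0.0259]), np.float64(0.11))
both box (array([ 0.5421, -0.016 , -0.0386]), np.float64(0.033))
   (array([ 0.5589, -0.2828,  0.3091]), np.float64(0.133))
   (array([ 0.5561, -0.3483, -0.0771]), np.float64(0.126))
   (array([ 0.5473, -0.2077,  0.3502]), np.float64(0.12))
   (array([ 0.4319, -0.3321,  0.025 ]), np.float64(0.173))
```

Run:
```python
from fit import *
plan(.5473,-.2077,.10,-1.224)
```

```text
t 0.1 pos [ 266.6 -592.3  218.6] psi -1.148 | turn rz 0.076 tilt fix [-0.     0.001 -0.   ] then mm [-266.3 -394.7  118.6] F [-0.8 -0.1  0.3] open 94.3
```

```bash
python3 -m inch '[[0,0,0,0,0,0.076,0.45],[-22.2,-32.9,9.9,0,0,0,0.45],[-22.2,-32.9,9.9,0,0,0,0.45],[-22.2,-32.9,9.9,0,0,0,0.45],[-22.2,-32.9,9.9,0,0,0,0.45],[-22.2,-32.9,9.9,0,0,0,0.45],[-22.2,-32.9,9.9,0,0,0,0.45],[-22.2,-32.9,9.9,0,0,0,0.45],[-22.2,-32.9,9.9,0,0,0,0.45],[-22.2,-32.9,9.9,0,0,0,0.45],[-22.2,-32.9,9.9,0,0,0,0.45],[-22.2,-32.9,9.9,0,0,0,0.45],[-22.2,-32.9,9.9,0,0,0,0.45],[0,0,0,0,0,0,0.45],[0,0,0,0,0,0,0.45]]'
python3 - <<'E'
from fit import *
plan(.5473,-.2077,.016,-1.224)
f=grab('wrist','w1')
print(w2px(f,prism(.5473,-.2077,.347,.084,.018,.009,.009)).round(0)[:4].tolist())
f=grab('top','top1'); m=[woodmask(f)]
E
```

```text
clock: 2.02
position: [0.5472, -0.2084, 0.1007]
orientation: [0.819, -0.574, -0.0, 0.0]
ft_force: [0.5, 0.8, -0.6]
opening: 0.548
t 2.0 pos [ 547.2 -208.4  100.7] psi -1.224 | turn rz 0.0 tilt fix [ 0. -0. -0.] then mm [-0.6 -0.3 84.7] F [ 0.5  0.8 -0.6] open 51.5
[[337.0, 314.0], [312.0, 314.0], [339.0, 196.0], [311.0, 196.0]]
```

View pics/w1.png

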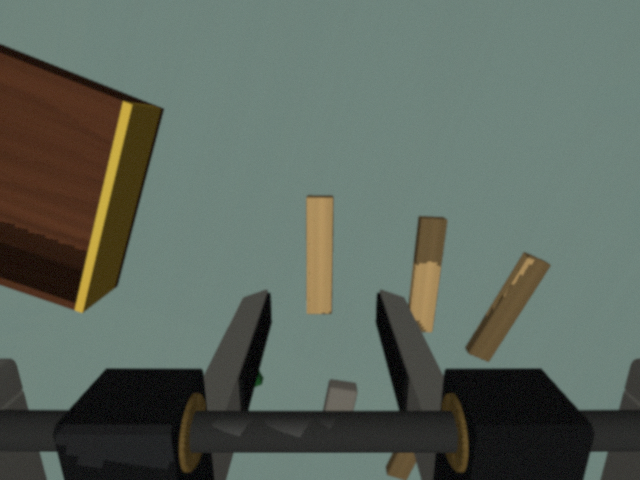

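View pics/top1.png

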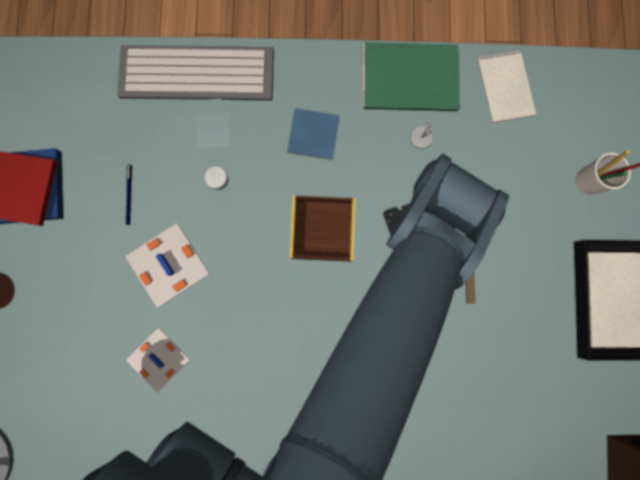

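Wrist view: slat C (320,255) is centred between the jaws, with B (428,275), A (508,305) and D (402,465) nearby. No further slats appeared, so there are four. I'll grasp C.

```bash
python3 -m inch '[[0,0,30,0,0,0,0.45],[0,0,30,0,0,0,0.45],[0,0,24,0,0,0,0.45],[0,0,0,0,0,0,1],[0,0,0,0,0,0,1],[0,0,0,0,0,0,1],[0,0,0,0,0,0,1],[0,0,-30,0,0,0,1],[0,0,-40,0,0,0,1],[0,0,-30,0,0,0,1],[0,0,0,0,0,0.18,1],[0,0,0,0,0,0.18,1],[0,0,0,0,0,0.025,1],[0,0,0,0,0,0,1]]'
python3 - <<'E'
from fit import *
plan(.5431,.0060,.09,-1.609)
E
```

```text
clock: 3.88
position: [0.5474, -0.208, 0.1166]
orientation: [-0.694, 0.72, 0.0, -0.0]
ft_force: [-0.0, -0.7, 0.1]
opening: 0.186
t 3.9 pos [ 547.4 -208.   116.6] psi -1.607 | turn rz 0.002 tilt fix [0. 0. 0.] then mm [-213.6   12.5   26.6] F [-0.  -0.7  0.1] open 17.5
```

```bash
python3 -m inch '[[-35.6,2.1,0,0,0,0,1],[-35.6,2.1,0,0,0,0,1],[-35.6,2.1,0,0,0,0,1],[-35.6,2.1,0,0,0,0,1],[-35.6,2.1,0,0,0,0,1],[-35.6,2.1,0,0,0,0,1],[0,0,0,0,0,0,1],[0,0,0,0,0,0,1]]'
python3 - <<'E'
from fit import *
plan(.5431,.0060,.022,-1.609)
f=grab('wrist','w2')
im=f['color'].copy()
for P in (prism(.5423,-.016,-.038,.13,.13,.044,.044),prism(*arm.observe()['position'][:2],-.038,.084,.018,.109,.109)):
    q=w2px(f,P)[[0,1,3,2]]; cv2.polylines(im,[q.round().astype(np.int32)],True,(255,0,255),1)
cv2.imwrite('pics/w2o.png',im[:,:,::-1])
E
```

```text
clock: 4.88
position: [0.5431, 0.0054, 0.1167]
orientation: [-0.694, 0.72, -0.0, -0.0]
ft_force: [1.3, 0.5, -1.0]
opening: 0.187
t 4.9 pos [543.1   5.4 116.7] psi -1.608 | turn rz 0.001 tilt fix [-0. -0.  0.] then mm [-0.6  0.1 94.7] F [ 1.3  0.5 -1. ] open 17.6
```

View pics/w2o.png

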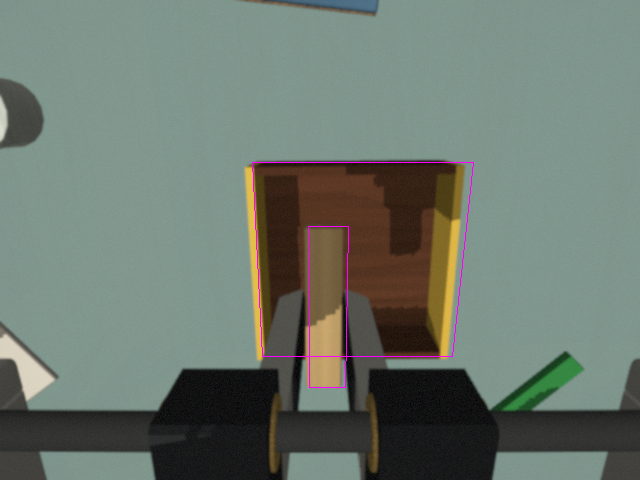

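Run:
```python
from fit import *
f=load('w2'); m=woodmask(f); m[361:]=0; m[:150]=0; m[:,:240]=0; m[:,475:]=0
ys,xs=np.nonzero(m); print(xs.min(),xs.max(),ys.min(),ys.max())
print(fit([f],[m],[.5423,-.016,-.038],.13,.13,0.03,.044,.075))
h=cv2.cvtColor(f['color'],cv2.COLOR_RGB2HSV)
for r in (240,260,280): print(r,[ (c,*h[r,c]) for c in range(298,352,3)])
```

```text
245 464 161 360
(array([ 0.5416, -0.0119, -0.0308]), np.float64(0.022))
240 [(298, np.uint8(10), np.uint8(154), np.uint8(81)), (301, np.uint8(10), np.uint8(154), np.uint8(86)), (304, np.uint8(16), np.uint8(125), np.uint8(98)), (307, np.uint8(18), np.uint8(114), np.uint8(114)), (310, np.uint8(19), np.uint8(117), np.uint8(120)), (313, np.uint8(20), np.uint8(115), np.uint8(115)), (316, np.uint8(18), np.uint8(122), np.uint8(115)), (319, np.uint8(19), np.uint8(112), np.uint8(116)), (322, np.uint8(19), np.uint8(114), np.uint8(119)), (325, np.uint8(19), np.uint8(116), np.uint8(123)), (328, np.uint8(19), np.uint8(118), np.uint8(119)), (331, np.uint8(18), np.uint8(116), np.uint8(119)), (334, np.uint8(18), np.uint8(116), np.uint8(114)), (337, np.uint8(18), np.uint8(119), np.uint8(109)), (340, np.uint8(19), np.uint8(119), np.uint8(109)), (343, np.uint8(15), np.uint8(127), np.uint8(90)), (346, np.uint8(10), np.uint8(152), np.uint8(89)), (349, np.uint8(10), np.uint8(150), np.uint8(90))]
260 [(298, np.uint8(11), np.uint8(165), np.uint8(62)), (301, np.uint8(11), np.uint8(151), np.uint8(88)), (304, 
[... 1022 characters left out ...]
int8(19), np.uint8(115), np.uint8(118)), (313, np.uint8(19), np.uint8(114), np.uint8(119)), (316, np.uint8(18), np.uint8(120), np.uint8(113)), (319, np.uint8(18), np.uint8(119), np.uint8(116)), (322, np.uint8(19), np.uint8(117), np.uint8(118)), (325, np.uint8(19), np.uint8(118), np.uint8(123)), (328, np.uint8(17), np.uint8(119), np.uint8(118)), (331, np.uint8(19), np.uint8(120), np.uint8(115)), (334, np.uint8(19), np.uint8(115), np.uint8(113)), (337, np.uint8(18), np.uint8(119), np.uint8(109)), (340, np.uint8(18), np.uint8(119), np.uint8(107)), (343, np.uint8(13), np.uint8(146), np.uint8(91)), (346, np.uint8(12), np.uint8(156), np.uint8(88)), (349, np.uint8(11), np.uint8(156), np.uint8(88))]
```

```bash
python3 -m inch '[[-1.6,0.3,30,0,0,0,1],[0,0,35,0,0,0,1],[0,0,20,0,0,0,1],[0,0,9,0,0,0,1],[0,0,0,0,0,0,1],[0,0,0,0,0,0,0.68],[0,0,0,0,0,0,0.68],[0,0,0,0,0,0,0.68],[0,0,-30,0,0,0,0.68],[0,0,-40,0,0,0,0.68],[0,0,-30,0,0,0,0.68],[0,0,0,0,0,-0.12,0.5],[0,0,0,0,0,-0.14,0.5],[0,0,0,0,0,-0.15,0.5],[0,0,0,0,0,0,0.5]]'
python3 - <<'E'
from fit import *
plan(.5591,-.2832,.10,-1.262)
f=grab('top','t3');g=grab('wrist','w3')
cv2.imwrite('pics/w3c.png',np.hstack([g['color'][100:420,150:550],cv2.resize(f['color'][170:290,240:360],None,fx=2.667,fy=2.667)])[:,:,::-1])
E
```

```text
clock: 6.8
position: [0.5428, 0.0075, 0.1228]
orientation: [0.825, -0.565, 0.0, -0.0]
ft_force: [0.1, -0.3, -0.4]
opening: 0.499
t 6.8 pos [542.8   7.5 122.8] psi -1.201 | turn rz 0.061 tilt fix [-0. -0.  0.] then mm [281.9  72.8  22.8] F [ 0.1 -0.3 -0.4] open 46.9
```

View pics/w3c.png

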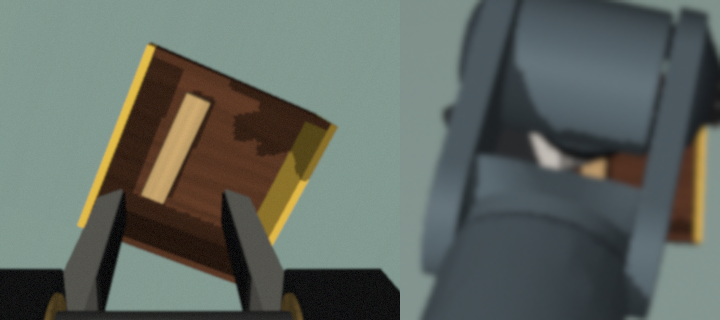

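Slat C lies parallel to the yellow walls in its slot, at crop (178,150). Next is B.

```bash
python3 -m inch '[[0,0,0,0,0,0.061,0.5],[35.2,9.1,0,0,0,0,0.5],[35.2,9.1,0,0,0,0,0.5],[35.2,9.1,0,0,0,0,0.5],[35.2,9.1,0,0,0,0,0.5],[35.2,9.1,0,0,0,0,0.5],[35.2,9.1,0,0,0,0,0.5],[35.2,9.1,0,0,0,0,0.5],[35.2,9.1,0,0,0,0,0.5],[0,0,20,0,0,0,0.5],[0,0,0,0,0,0,0.5]]'
python3 - <<'E'
from fit import *
plan(.5591,-.2832,.016,-1.262)
f=grab('wrist','w4'); m=woodmask(f)
print(fit([f],[m],[.559,-.283,.309],.084,.018,0,.009,.06))
print(fit([f],[m],[.5561,-.3483,-.077],.084,.018,0,.009,.06))
E
```

```text
clock: 8.28
position: [0.5579, -0.2811, 0.0998]
orientation: [0.808, -0.589, -0.003, -0.0]
ft_force: [-0.2, 0.2, -0.5]
opening: 0.499
t 8.3 pos [ 557.9 -281.1   99.8] psi -1.261 | turn rz 0.001 tilt fix [0.003 0.005 0.   ] then mm [ 2.3 -0.5 83.8] F [-0.2  0.2 -0.5] open 46.9
(array([ 0.5572, -0.2793,  0.3044]), np.float64(0.07))
(array([ 0.5537, -0.3447, -0.0242]), np.float64(0.555))
```

```bash
python3 -m inch '[[1.8,-0.2,30,0,0,0,0.5],[0,0,30,0,0,0,0.5],[0,0,23.5,0,0,0,0.5],[0,0,0,0,0,0,1],[0,0,0,0,0,0,1],[0,0,0,0,0,0,1],[0,0,0,0,0,0,1],[0,0,-30,0,0,0,1],[0,0,-40,0,0,0,1],[0,0,-30,0,0,0,1],[0,0,0,0,0,0.18,1],[0,0,0,0,0,0.167,1],[0,0,0,0,0,0,1]]'
python3 - <<'E'
from fit import *
plan(.5412,-.037,.116,-1.608)
E
```

```text
clock: 9.95
position: [0.5604, -0.2846, 0.1196]
orientation: [-0.695, 0.719, -0.0, 0.0]
ft_force: [0.6, 1.3, -0.9]
opening: 0.182
t 9.9 pos [ 560.4 -284.6  119.6] psi -1.605 | turn rz 0.003 tilt fix [-0. -0.  0.] then mm [-246.7   28.4    3.6] F [ 0.6  1.3 -0.9] open 17.1
```

```bash
python3 -m inch '[[-35.2,3.9,0,0,0,0.003,1],[-35.2,3.9,0,0,0,0,1],[-35.2,3.9,0,0,0,0,1],[-35.2,3.9,0,0,0,0,1],[-35.2,3.9,0,0,0,0,1],[-35.2,3.9,0,0,0,0,1],[-35.2,3.9,0,0,0,0,1],[0,0,0,0,0,0,1],[0,0,0,0,0,0,1],[0,0,0,0,0,0,1]]'
python3 - <<'E'
from fit import *
plan(.5422,-.037,.022,-1.608)
E
```

```text
clock: 11.2
position: [0.5428, -0.0383, 0.1193]
orientation: [-0.693, 0.721, -0.0, 0.0]
ft_force: [0.1, -0.9, 0.4]
opening: 0.18
t 11.2 pos [542.8 -38.3 119.3] psi -1.611 | turn rz -0.003 tilt fix [-0. -0.  0.] then mm [-1.3  0.7 97.3] F [ 0.1 -0.9  0.4] open 16.9
```

```bash
python3 -m inch '[[-1.3,0.7,30,0,0,0,1],[0,0,35,0,0,0,1],[0,0,20,0,0,0,1],[0,0,12,0,0,0,1],[0,0,0,0,0,0,1],[0,0,0,0,0,0,0.68],[0,0,0,0,0,0,0.68],[0,0,0,0,0,0,0.68],[0,0,-30,0,0,0,0.68],[0,0,-40,0,0,0,0.68],[0,0,-30,0,0,0.04,0.6],[0,0,0,0,0,0,0.5],[0,0,0,0,0,0,0.5]]'
python3 - <<'E'
from fit import *
plan(.556,-.3485,.10,-1.651)
f=grab('wrist','w5'); cv2.imwrite('pics/w5c.png',f['color'][80:480,100:600,::-1])
E
```

```text
clock: 12.82
position: [0.5412, -0.0357, 0.121]
orientation: [-0.679, 0.734, 0.001, -0.0]
ft_force: [-0.0, -0.7, 0.2]
opening: 0.501
t 12.8 pos [541.2 -35.7 121. ] psi -1.649 | turn rz 0.002 tilt fix [0.002 0.    0.   ] then mm [310.6 -39.8  21. ] F [-0.  -0.7  0.2] open 47.1
```

View pics/w5c.png

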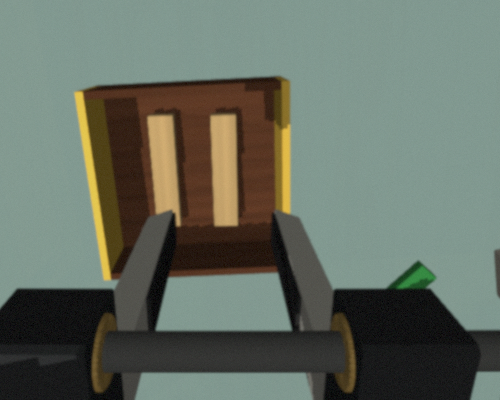

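Two slats lie parallel, at crop (163,170) and (224,170), both running along the yellow walls. Next is slat A.

```bash
python3 -m inch '[[38.8,-5,0,0,0,0.002,0.5],[38.8,-5,0,0,0,0,0.5],[38.8,-5,0,0,0,0,0.5],[38.8,-5,0,0,0,0,0.5],[38.8,-5,0,0,0,0,0.5],[38.8,-5,0,0,0,0,0.5],[38.8,-5,0,0,0,0,0.5],[38.8,-5,0,0,0,0,0.5],[0,0,20,0,0,0,0.5],[0,0,0,0,0,0,0.5],[0,0,0,0,0,0,0.5],[0,0,0,0,0,0,0.5]]'
python3 - <<'E'
from fit import *
plan(.556,-.3485,.016,-1.651)
f=grab('wrist','w6'); m=woodmask(f)
print(fit([f],[m],[.556,-.348,-.077],.084,.018,0,.009,.06))
print(fit([f],[m],[.431,-.332,.01],.084,.018,0,.009,.06))
w=load('w5'); m=woodmask(w); h=cv2.cvtColor(w['color'],cv2.COLOR_RGB2HSV); mb=m.copy(); mb[360:]=0
m=((h[...,0]>12)&(h[...,0]<25)&(h[...,1]<140)&(h[...,2]>75)).astype(np.uint8)
print('box',fit([w],[mb],[.542,-.015,-.037],.13,.13,.03,.044,.075))
for y in (.007,-.037): print(fit([w],[m],[.542,y,-.037],.084,.018,.005,.014,.055))
E
```

```text
clock: 14.38
position: [0.5571, -0.3477, 0.1025]
orientation: [-0.678, 0.735, -0.0, 0.0]
ft_force: [0.2, -0.5, 0.5]
opening: 0.498
t 14.4 pos [ 557.1 -347.7  102.5] psi -1.651 | turn rz 0.0 tilt fix [-0. -0.  0.] then mm [ 0.9  1.  86.5] F [ 0.2 -0.5  0.5] open 46.8
(array([ 0.5538, -0.3439, -0.0738]), np.float64(0.054))
(array([ 0.429 , -0.3269, -0.0154]), np.float64(0.932))
box (array([ 0.5413, -0.0117, -0.0285]), np.float64(0.021))
(array([ 0.5418,  0.0102, -0.0771]), np.float64(0.248))
(array([ 0.539 , -0.0349, -0.0527]), np.float64(0.106))
```

```bash
python3 -m inch '[[0.8,1.4,30,0,0,0,0.5],[0,0,30,0,0,0,0.5],[0,0,26.5,0,0,0,0.5],[0,0,0,0,0,0,1],[0,0,0,0,0,0,1],[0,0,0,0,0,0,1],[0,0,0,0,0,0,1],[0,0,-30,0,0,0,1],[0,0,-40,0,0,0,1],[0,0,-30,0,0,-0.17,1],[0,0,0,0,0,-0.18,1],[0,0,0,0,0,-0.18,1],[0,0,0,0,0,-0.18,1],[0,0,0,0,0,-0.18,1],[0,0,0,0,0,-0.18,1],[0,0,0,0,0,-0.18,1],[0,0,0,0,0,-0.18,1],[0,0,0,0,0,-0.18,1],[0,0,0,0,0,0,1],[0,0,0,0,0,0,1]]'
python3 - <<'E'
from fit import *
plan(.564,-.0158,.116,-.037)
f=grab('wrist','w7')
E
```

```text
clock: 16.92
position: [0.5552, -0.3492, 0.1157]
orientation: [1.0, -0.022, -0.0, -0.0]
ft_force: [-0.6, 0.3, -1.4]
opening: 0.186
t 16.9 pos [ 555.2 -349.2  115.7] psi -0.044 | turn rz -0.007 tilt fix [-0.  0. -0.] then mm [-3.600e+00 -3.335e+02 -3.000e-01] F [-0.6  0.3 -1.4] open 17.5
```

```bash
python3 -m inch '[[-0.4,-37.1,0,0,0,-0.007,1],[-0.4,-37.1,0,0,0,0,1],[-0.4,-37.1,0,0,0,0,1],[-0.4,-37.1,0,0,0,0,1],[-0.4,-37.1,0,0,0,0,1],[-0.4,-37.1,0,0,0,0,1],[-0.4,-37.1,0,0,0,0,1],[-0.4,-37.1,0,0,0,0,1],[-0.4,-36.7,0,0,0,0,1],[0,0,0,0,0,0,1],[0,0,0,0,0,0,1],[0,0,0,0,0,0,1]]'
python3 - <<'E'
from fit import *
plan(.564,-.0158,.031,-.037)
f=grab('wrist','w8'); m=woodmask(f); ys,xs=np.nonzero(m[150:361,150:550]); print(xs.min(),xs.max(),ys.min(),ys.max())
im=f['color'].copy(); p=arm.observe()['position']
for P in (prism(.542,-.015,-.037,.13,.13,.044,.044),prism(p[0],p[1],1.534,.084,.018,p[2]-.007,p[2]-.007)):
    cv2.polylines(im,[w2px(f,P)[[0,1,3,2]].round().astype(np.int32)],True,(255,0,255),1)
cv2.imwrite('pics/w8o.png',im[:,:,::-1])
E
```

```text
clock: 18.48
position: [0.5637, -0.017, 0.1157]
orientation: [1.0, -0.018, 0.0, 0.0]
ft_force: [-0.8, -0.4, -0.0]
opening: 0.186
t 18.5 pos [563.7 -17.  115.7] psi -0.037 | turn rz 0.0 tilt fix [ 0. -0. -0.] then mm [ 0.2 -1.2 84.7] F [-0.8 -0.4 -0. ] open 17.4
23 379 0 210
```

View pics/w8o.png

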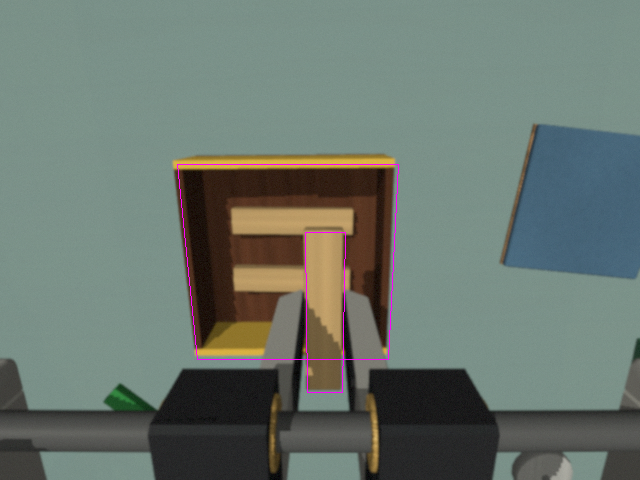

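Run:
```python
from fit import *
f=load('w8'); m=woodmask(f); m[361:]=0; m[:150]=0; m[:,:165]=0; m[:,410:]=0
print('box',fit([f],[m],[.542,-.015,-.037],.13,.13,.03,.044,.075))
h=cv2.cvtColor(f['color'],cv2.COLOR_RGB2HSV)
m=((h[...,0]>12)&(h[...,0]<25)&(h[...,1]<140)&(h[...,2]>75)).astype(np.uint8)
m2=m.copy(); m2[225:,300:]=0; m2[250:]=0
print('1a',fit([f],[m2],[.542,.007,-.037],.084,.018,.005,.014,.055))
m2=m.copy(); m2[:250]=0; m2[:,300:345]=1;m2[:250]=0; m2[300:]=0
ys,xs=np.nonzero(m[265:290,200:300]); print('1b rows',ys.min()+265,ys.max()+265,'cols from',xs.min()+200)
print(w2px(f,prism(.5412,-.037,-.037,.084,.018,.014,.014)).round(0)[:4].tolist())
# held slat rows
print('held end', [r for r in range(215,250) if h[r,325,1]<125][:3])
```

```text
box (array([ 0.5402, -0.0104, -0.0308]), np.float64(0.033))
1a (array([ 0.5417,  0.009 , -0.0279]), np.float64(0.104))
1b rows 265 289 cols from 232
[[237.0, 295.0], [235.0, 272.0], [352.0, 295.0], [353.0, 272.0]]
held end [215, 216, 217]
```

```bash
python3 -m inch '[[-0.2,-2.6,30,0,0,0,1],[0,0,30,0,0,0,1],[0,0,16,0,0,0,1],[0,0,8.5,0,0,0,1],[0,0,0,0,0,0,1],[0,0,0,0,0,0,0.68],[0,0,0,0,0,0,0.68],[0,0,0,0,0,0,0.68],[0,0,-30,0,0,0,0.68],[0,0,-40,0,0,0,0.68],[0,0,-20,0,0,0.16,0.6],[0,0,0,0,0,0.18,0.5],[0,0,0,0,0,0.18,0.5],[0,0,0,0,0,0.18,0.5],[0,0,0,0,0,0.18,0.5],[0,0,0,0,0,0.18,0.5],[0,0,0,0,0,0.18,0.5],[0,0,0,0,0,0.18,0.5],[0,0,0,0,0,0.105,0.5],[0,0,0,0,0,0,0.5]]'
python3 - <<'E'
from fit import *
plan(.431,-.332,.1,-1.557)
f=grab('wrist','w9');
E
```

```text
clock: 21.02
position: [0.5635, -0.0132, 0.1213]
orientation: [0.711, -0.703, 0.0, -0.0]
ft_force: [-0.4, 0.2, 0.2]
opening: 0.501
t 21.0 pos [563.5 -13.2 121.3] psi -1.559 | turn rz -0.002 tilt fix [-0. -0.  0.] then mm [317.  136.8  21.3] F [-0.4  0.2  0.2] open 47.1
```

```bash
python3 -m inch '[[35.2,15.2,0,0,0,0,0.5],[35.2,15.2,0,0,0,0,0.5],[35.2,15.2,0,0,0,0,0.5],[35.2,15.2,0,0,0,0,0.5],[35.2,15.2,0,0,0,0,0.5],[35.2,15.2,0,0,0,0,0.5],[35.2,15.2,0,0,0,0,0.5],[35.2,15.2,0,0,0,0,0.5],[35.2,15.2,0,0,0,0,0.5],[0,0,20,0,0,0,0.5],[0,0,0,0,0,0,0.5],[0,0,0,0,0,0,0.5],[0,0,0,0,0,0,0.5]]'
python3 - <<'E'
from fit import *
plan(.431,-.332,.016,-1.557)
f=grab('wrist','w10'); m=woodmask(f)
print(fit([f],[m],[.431,-.332,.01],.084,.018,0,.009,.06))
S=grab('side','s10');print(fit([S],[woodmask(S)],[.431,-.332,.01],.084,.018,0,.009,.06))
cv2.imwrite('pics/w10.png',f['color'][100:480,100:600,::-1])
E
```

```text
clock: 22.7
position: [0.4307, -0.3314, 0.102]
orientation: [0.711, -0.703, 0.001, 0.0]
ft_force: [0.4, -0.2, -0.2]
opening: 0.5
t 22.7 pos [ 430.7 -331.4  102. ] psi -1.559 | turn rz -0.002 tilt fix [-0.001 -0.001  0.   ] then mm [ 0.6 -0.3 86. ] F [ 0.4 -0.2 -0.2] open 47.0
(array([ 0.4301, -0.3276,  0.0077]), np.float64(0.076))
(array([ 0.4317, -0.3321,  0.0223]), np.float64(0.14))
```

View pics/w10.png

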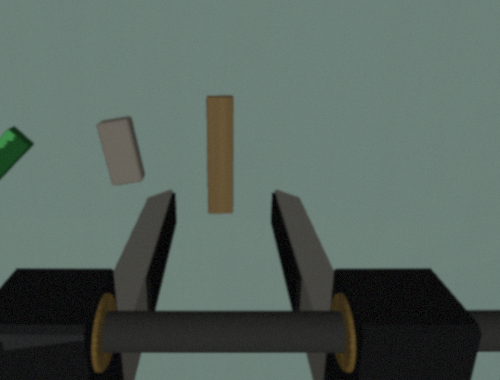

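Slat D at crop (220,155) is centred between the jaws; the eraser at (120,150) is clear of them. The grey eraser shows that this area is in shadow. Grasping D.

```bash
python3 -m inch '[[0.3,0,30,0,0,0,0.5],[0,0,30,0,0,0,0.5],[0,0,26,0,0,0,0.5],[0,0,0,0,0,0,1],[0,0,0,0,0,0,1],[0,0,0,0,0,0,1],[0,0,0,0,0,0,1],[0,0,-30,0,0,0,1],[0,0,-40,0,0,0,1],[0,0,-30,0,0,-0.08,1],[0,0,0,0,0,-0.18,1],[0,0,0,0,0,-0.18,1],[0,0,0,0,0,-0.18,1],[0,0,0,0,0,-0.18,1],[0,0,0,0,0,-0.18,1],[0,0,0,0,0,-0.18,1],[0,0,0,0,0,-0.18,1],[0,0,0,0,0,-0.18,1],[0,0,0,0,0,0,1],[0,0,0,0,0,0,1]]'
python3 - <<'E'
from fit import *
plan(.5195,-.0127,.116,-.037)
E
```

```text
clock: 25.3
position: [0.4301, -0.3317, 0.1152]
orientation: [1.0, -0.021, 0.0, 0.0]
ft_force: [-0.2, 0.7, 0.1]
opening: 0.189
t 25.3 pos [ 430.1 -331.7  115.2] psi -0.043 | turn rz -0.006 tilt fix [ 0. -0. -0.] then mm [  77.6 -322.1   -0.8] F [-0.2  0.7  0.1] open 17.8
```

```bash
python3 -m inch '[[8.6,-35.8,0,0,0,-0.006,1],[8.6,-35.8,0,0,0,0,1],[8.6,-35.8,0,0,0,0,1],[8.6,-35.8,0,0,0,0,1],[8.6,-35.8,0,0,0,0,1],[8.6,-35.8,0,0,0,0,1],[8.6,-35.8,0,0,0,0,1],[8.6,-35.8,0,0,0,0,1],[8.6,-35.8,0,0,0,0,1],[0,0,0,0,0,0,1],[0,0,0,0,0,0,1],[0,0,0,0,0,0,1]]'
python3 - <<'E'
from fit import *
plan(.5195,-.0127,.0305,-.037)
f=grab('wrist','w11'); p=arm.observe()['position'];im=f['color'].copy()
for P in (prism(.5635,-.0143,1.534,.084,.018,.023,.023),prism(p[0],p[1],1.534,.084,.018,p[2]-.007,p[2]-.007)):
    cv2.polylines(im,[w2px(f,P)[[0,1,3,2]].round().astype(np.int32)],True,(255,0,255),1)
cv2.imwrite('pics/w11o.png',im[:,:,::-1])
E
```

```text
clock: 26.8
position: [0.5185, -0.0134, 0.1152]
orientation: [1.0, -0.018, -0.0, 0.0]
ft_force: [0.9, -0.2, 0.0]
opening: 0.188
t 26.8 pos [518.5 -13.4 115.2] psi -0.036 | turn rz 0.001 tilt fix [0. 0. 0.] then mm [ 1.  -0.8 84.7] F [ 0.9 -0.2  0. ] open 17.6
```

View pics/w11o.png

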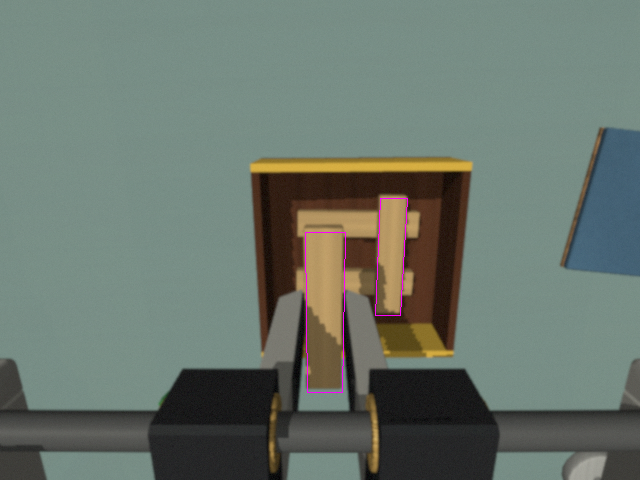

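```bash
python3 -m inch '[[1,-0.8,30,0,0,0,1],[0,0,30,0,0,0,1],[0,0,16,0,0,0,1],[0,0,8.5,0,0,0,1],[0,0,0,0,0,0,1],[0,0,0,0,0,0,0.68],[0,0,0,0,0,0,0.68],[0,0,0,0,0,0,0.68],[0,0,-30,0,0,0,0.68],[0,0,-40,0,0,0,0.68],[0,0,-40,0,0,0,0.6],[0,0,-20,0,0,0,0.5],[0,0,0,0,0,0,0.5]]'
python3 - <<'E'
from fit import *
T=grab('top','t12');S=grab('side','s12');grab('wrist','w12')
plan(.461,.313,.15,0)
for n,f in (('top',T),('side',S)):
    h=cv2.cvtColor(f['color'],cv2.COLOR_RGB2HSV)
    m=((h[...,0]<15)&(h[...,1]>150)&(h[...,2]>80)).astype(np.uint8)
    k,l,st,c=cv2.connectedComponentsWithStats(m)
    P=[]
    for i in range(1,k):
        if st[i,4]>40:
            w=px2w(f,c[i],.016)[0,:2]
            if .3<w[0]<.6 and .15<w[1]<.45: P.append(w); print(n,c[i].round(1),st[i,4],w.round(4))
    P=np.array(P); ce=P.mean(0); a=np.arctan2(*(P-ce)[:,::-1].T); print('centre',ce.round(4),'dirs',a.round(3),np.hypot(*(P-ce).T).round(4))
    m=((h[...,0]>100)&(h[...,0]<130)&(h[...,1]>130)).astype(np.uint8)
    k,l,st,c=cv2.connectedComponentsWithStats(m)
    for i in range(1,k):
        if st[i,4]>40:
            w=px2w(f,c[i],.033)[0,:2]
            if abs(w-ce).max()<.04:
                q=px2w(f,np.argwhere(l==i)[:,::-1],.033)[:,:2]; e,v=np.linalg.eigh(np.cov(q.T)); print('handle',w.round(4),st[i,4],round(np.arctan2(v[1,1],v[0,1]),3),e)
E
```

```text
clock: 28.48
position: [0.5209, -0.0119, 0.1626]
orientation: [1.0, -0.017, 0.002, 0.0]
ft_force: [-0.3, -1.4, 0.5]
opening: 0.498
t 28.6 pos [518.8 -11.5 159.3] psi -0.034 | turn rz -0.034 tilt fix [-0.     0.002 -0.   ] then mm [ -57.8 -324.5    9.3] F [-0.2 -0.4 -0.2] open 47.0
top [154.2 239.2] 60 [0.5136 0.3381]
top [188. 246.] 62 [0.5003 0.266 ]
top [146.1 273.3] 64 [0.4415 0.3517]
top [180.1 280.4] 60 [0.428  0.2797]
centre [0.4708 0.3089] dirs [ 0.6   -0.969  2.171 -2.544] [0.0518 0.052  0.0519 0.0518]
handle [0.4706 0.3074] 110 -2.52 [8.85129562e-06 1.72967821e-04]
side [254.3 338.5] 75 [0.5007 0.2676]
side [281.4 359.7] 65 [0.4288 0.2825]
side [225.9 364.4] 77 [0.5147 0.3406]
centre [0.4814 0.2969] dirs [-0.989 -2.875  0.92 ] [0.0351 0.0545 0.0549]
handle [0.4684 0.3153] 284 -2.594 [4.33317836e-05 1.88875965e-04]
```

```bash
python3 -m inch '[[0,0,0,0,0,0.177,0.6],[0,0,0,0,0,0.18,0.6],[0,0,0,0,0,0.18,0.6],[0,0,0,0,0,0.18,0.6],[0,0,0,0,0,0.18,0.6],[0,0,0,0,0,0.04,0.6],[0,0,0,0,0,0,0.6]]'
python3 - <<'E'
from fit import *
plan(.4712,.310,.12,-.971)
E
```

```text
clock: 29.5
position: [0.5188, -0.0115, 0.1591]
orientation: [0.885, -0.466, -0.001, 0.0]
ft_force: [-0.3, 0.3, 0.1]
opening: 0.4
t 29.5 pos [518.8 -11.5 159.1] psi -0.97 | turn rz 0.001 tilt fix [0.002 0.002 0.   ] then mm [-292.3 -142.2   39.1] F [-0.3  0.3  0.1] open 37.6
```

```bash
python3 -m inch '[[-32.5,-15.8,0,0,0,0,0.6],[-32.5,-15.8,0,0,0,0,0.6],[-32.5,-15.8,0,0,0,0,0.6],[-32.5,-15.8,0,0,0,0,0.6],[-32.5,-15.8,0,0,0,0,0.6],[-32.5,-15.8,0,0,0,0,0.6],[-32.5,-15.8,0,0,0,0,0.6],[-32.5,-15.8,0,0,0,0,0.6],[-32.5,-15.8,0,0,0,0,0.6],[0,0,30,0,0,0,0.6],[0,0,0,0,0,0,0.6],[0,0,0,0,0,0,0.6],[0,0,0,0,0,0,0.6]]'
python3 - <<'E'
from fit import *
plan(.4712,.310,.029,-.971)
f=grab('wrist','w13')
im=f['color'].copy()
for P in (prism(.4712,.310,.6,.05,.012,.035,.035),prism(.4712,.310,.6,.13,.13,.010,.010)):
    cv2.polylines(im,[w2px(f,P)[[0,1,3,2]].round().astype(np.int32)],True,(255,0,255),1)
cv2.imwrite('pics/w13o.png',im[:,:,::-1])
E
```

```text
clock: 31.12
position: [0.4728, 0.3099, 0.1318]
orientation: [0.884, -0.467, 0.001, -0.001]
ft_force: [0.4, 0.3, 0.3]
opening: 0.4
t 31.1 pos [472.8 309.9 131.8] psi -0.972 | turn rz -0.001 tilt fix [-0.002 -0.     0.   ] then mm [ -1.    1.2 102.8] F [0.4 0.3 0.3] open 37.6
```

View pics/w13o.png

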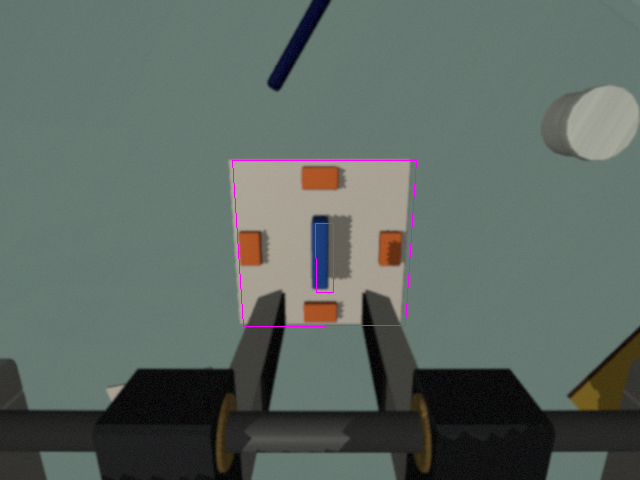

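Lid overlay matches within a few pixels: handle at (320,252), tabs at (320,178), (250,248), (390,248) and (320,311). Grasping the handle.

```bash
python3 -m inch '[[-1,1.2,30,0,0,0,0.6],[0,0,30,0,0,0,0.6],[0,0,30,0,0,0,0.6],[0,0,12.8,0,0,0,0.6],[0,0,0,0,0,0,0.6],[0,0,0,0,0,0,1],[0,0,0,0,0,0,1],[0,0,0,0,0,0,1],[0,0,0,0,0,0,1],[0,0,-15,0,0,0,1],[0,0,-30,0,0,0,1],[0,0,-35,0,0,0,1],[0,0,-20,0,0,0,1],[0,0,0,0,0,0.1,1],[0,0,0,0,0,0.15,1],[0,0,0,0,0,0.15,1],[0,0,0,0,0,0.15,1],[0,0,0,0,0,0.087,1],[0,0,0,0,0,0,1],[0,0,0,0,0,0,1]]'
python3 - <<'E'
from fit import *
plan(.5415,-.0137,.13,-1.605)
f=grab('wrist','w14')
E
```

```text
clock: 33.67
position: [0.4702, 0.3101, 0.1277]
orientation: [-0.694, 0.72, 0.0, -0.0]
ft_force: [-0.2, -0.2, -2.2]
opening: 0.126
t 33.7 pos [470.2 310.1 127.7] psi -1.607 | turn rz -0.002 tilt fix [ 0. -0. -0.] then mm [321.1 -82.4  -2.3] F [-0.2 -0.2 -2.2] open 11.9
```

```bash
python3 -m inch '[[20,-5.1,0,0,0,0,1],[27,-6.9,0,0,0,0,1],[27,-6.9,0,0,0,0,1],[27,-6.9,0,0,0,0,1],[27,-6.9,0,0,0,0,1],[27,-6.9,0,0,0,0,1],[27,-6.9,0,0,0,0,1],[27,-6.9,0,0,0,0,1],[27,-6.9,0,0,0,0,1],[27,-6.9,0,0,0,0,1],[27,-6.9,0,0,0,0,1],[20,-5.1,0,0,0,0,1],[11,-2.8,0,0,0,0,1],[0,0,0,0,0,0,1],[0,0,0,0,0,0,1],[0,0,0,0,0,0,1]]'
python3 - <<'E'
from fit import *
plan(.5415,-.0137,.068,-1.605)
f=grab('wrist','w15');grab('top','t15');S=grab('side','s15'); p=arm.observe()['position'];im=f['color'].copy()
for P in (prism(p[0],p[1],-.037,.13,.13,p[2]-.019,p[2]-.019),prism(.5415,-.0137,-.037,.13,.13,.044,.044)):
    cv2.polylines(im,[w2px(f,P)[[0,1,3,2]].round().astype(np.int32)],True,(255,0,255),1)
cv2.imwrite('pics/w15o.png',np.hstack([im[80:480,150:550],cv2.resize(S['color'][150:300,230:380],(400,400))])[:,:,::-1])
E
```

```text
clock: 35.72
position: [0.5402, -0.0129, 0.1278]
orientation: [-0.694, 0.72, 0.0, -0.0]
ft_force: [0.4, 0.4, -2.0]
opening: 0.12
t 35.7 pos [540.2 -12.9 127.8] psi -1.607 | turn rz -0.002 tilt fix [0. 0. 0.] then mm [ 0.7 -1.3 59.8] F [ 0.4  0.4 -2. ] open 11.3
```

View pics/w15o.png

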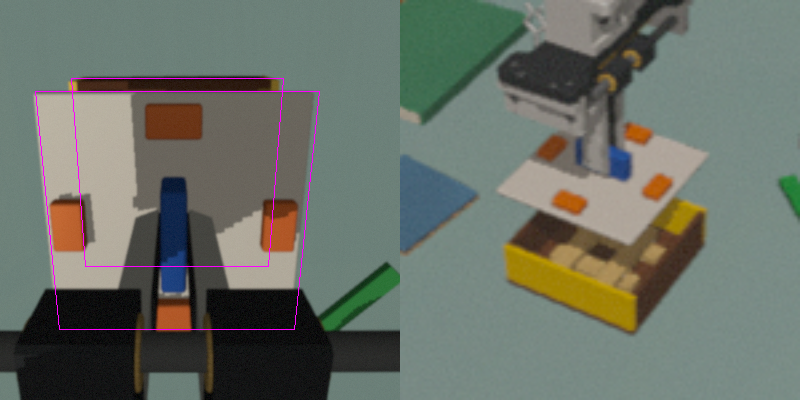

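```bash
python3 -m inch '[[0.7,-2.3,20,0,0,0,1],[0,0,20,0,0,0,1],[0,0,12,0,0,0,1],[0,0,2,0,0,0,1],[0,0,0,0,0,0,1]]'; python3 -m inch '[[0,0,2,0,0,0,1],[0,0,2,0,0,0,1],[0,0,1,0,0,0,1],[0,0,0,0,0,0,1]]'
```

```text
clock: 36.5
position: [0.5431, -0.0145, 0.0744]
orientation: [-0.694, 0.72, -0.0, 0.0]
ft_force: [-0.4, 0.2, -2.7]
opening: 0.128
clock: 37.0
position: [0.5426, -0.0144, 0.0688]
orientation: [-0.694, 0.72, 0.0, -0.0]
ft_force: [0.4, -0.7, -2.1]
opening: 0.127
```

Plug is in the mouth with no contact force so far. Lowering the last bit.

```bash
python3 -m inch '[[0,0,1,0,0,0,1],[0,0,0.7,0,0,0,1],[0,0,0,0,0,0,1]]'; python3 -m inch '[[0,0,0.6,0,0,0,1],[0,0,0,0,0,0,1]]'
```

```text
clock: 37.38
position: [0.5428, -0.0145, 0.0678]
orientation: [-0.694, 0.72, -0.0, -0.0]
ft_force: [-3.8, 0.4, 4.1]
opening: 0.125
clock: 37.62
position: [0.5428, -0.0145, 0.0677]
orientation: [-0.694, 0.72, 0.0, -0.0]
ft_force: [-5.6, 0.2, 9.3]
opening: 0.123
```

```bash
python3 -m inch '[[0,0,-0.5,0,0,0,0.8],[0,0,0,0,0,0,0.7],[0,0,0,0,0,0,0.6],[0,0,-30,0,0,0,0.6],[0,0,-40,0,0,0,0.6],[0,0,-30,0,0,0,0.6],[0,0,0,0,0,0,0.6],[0,0,0,0,0,0,0.6]]'
python3 - <<'E'
from fit import *
plan(.5425,-.0143,.067,-1.605)
f=grab('wrist','w16');T=grab('top','t16');S=grab('side','s16')
im=f['color'].copy()
for zo in (.039,.046):
    cv2.polylines(im,[w2px(f,prism(.5425,-.0143,-.037,.13,.13,zo+.01,zo+.01))[[0,1,3,2]].round().astype(np.int32)],True,(255,0,255) if zo<.04 else (0,255,0),1)
cv2.imwrite('pics/w16o.png',np.hstack([im[80:480,150:550],cv2.resize(S['color'][190:290,250:350],(400,400),interpolation=cv2.INTER_CUBIC)])[:,:,::-1])
E
```

```text
clock: 38.62
position: [0.5418, -0.0142, 0.1655]
orientation: [-0.694, 0.72, 0.001, -0.001]
ft_force: [-0.9, 0.9, 0.3]
opening: 0.4
t 38.6 pos [541.8 -14.2 165.5] psi -1.608 | turn rz -0.003 tilt fix [0.002 0.    0.   ] then mm [ 0.  -0.7 98.5] F [-0.9  0.9  0.3] open 37.6
```

View pics/w16o.png

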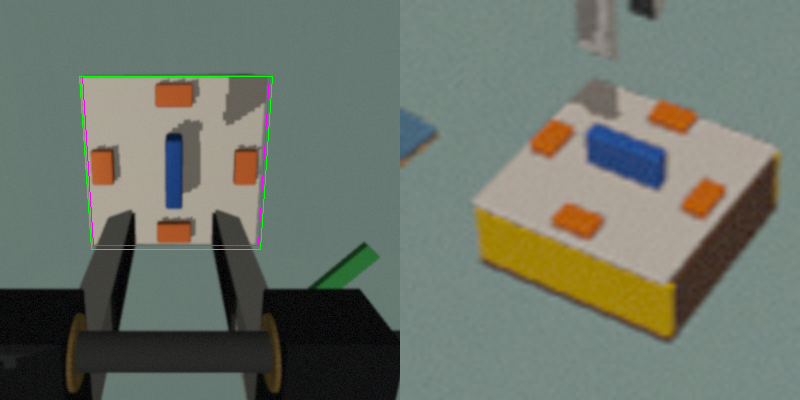

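Wrist and side views show the lid flush and square, with the plate edges matching the seated overlay. Now pressing the tabs with closed fingertips, starting with the far one (+x).

```bash
python3 -m inch '[[0,-26,0,0,0,0,1],[0,-26.2,0,0,0,0,1],[0,0,30,0,0,0,1],[0,0,30,0,0,0,1],[0,0,26,0,0,0,1],[0,0,0,0,0,0,1],[0,0,0,0,0,0,1],[0,0,0,0,0,0,1]]'; python3 -m inch '[[0,0,5,0,0,0,1],[0,0,3,0,0,0,1],[0,0,3,0,0,0,1],[0,0,2,0,0,0,1],[0,0,0,0,0,0,1],[0,0,0,0,0,0,1]]'
```

```text
clock: 39.78
position: [0.5958, -0.0166, 0.0825]
orientation: [-0.694, 0.72, -0.001, 0.001]
ft_force: [0.4, 0.6, 0.1]
opening: 0.005
clock: 40.52
position: [0.5948, -0.0164, 0.0682]
orientation: [-0.694, 0.72, 0.0, -0.0]
ft_force: [-1.6, 0.7, 4.3]
opening: 0.006
```

```bash
python3 -m inch '[[0,0,1.5,0,0,0,1],[0,0,0.8,0,0,0,1],[0,0,0,0,0,0,1]]'; python3 -m inch '[[0,0,0.8,0,0,0,1],[0,0,0,0,0,0,1],[0,0,0,0,0,0,1]]';python3 -m inch '[[0,0,0.6,0,0,0,1],[0,0,0,0,0,0,1],[0,0,0,0,0,0,1]]'
```

```text
clock: 40.9
position: [0.5949, -0.0164, 0.0662]
orientation: [-0.694, 0.72, 0.0, -0.0]
ft_force: [-3.2, 0.3, 6.8]
opening: 0.005
clock: 41.28
position: [0.5949, -0.0164, 0.0661]
orientation: [-0.694, 0.72, 0.0, -0.0]
ft_force: [-6.2, 1.9, 12.0]
opening: 0.008
clock: 41.65
position: [0.595, -0.0164, 0.0661]
orientation: [-0.694, 0.72, 0.0, -0.0]
ft_force: [-7.0, 1.3, 14.9]
opening: 0.006
```

```bash
python3 -m inch '[[0,0,-40,0,0,0,1],[-26.1,26.5,0,0,0,0,1],[-26.1,26.6,0,0,0,0,1],[0,0,0,0,0,0,1],[0,0,0,0,0,0,1],[0,0,25,0,0,0,1],[0,0,6,0,0,0,1],[0,0,0,0,0,0,1]]'; python3 -m inch '[[0,0,3,0,0,0,1],[0,0,3,0,0,0,1],[0,0,1.5,0,0,0,1],[0,0,0,0,0,0,1],[0,0,0,0,0,0,1]]'; python3 -m inch '[[0,0,0.8,0,0,0,1],[0,0,0,0,0,0,1],[0,0,0,0,0,0,1]]'
```

```text
clock: 42.65
position: [0.5439, 0.0373, 0.073]
orientation: [-0.694, 0.72, 0.0, -0.0]
ft_force: [-0.3, -0.5, 0.1]
opening: 0.005
clock: 43.28
position: [0.5447, 0.0375, 0.0666]
orientation: [-0.694, 0.72, -0.001, 0.001]
ft_force: [2.3, -1.3, 3.9]
opening: 0.008
clock: 43.65
position: [0.5445, 0.0375, 0.0655]
orientation: [-0.694, 0.72, -0.001, 0.001]
ft_force: [4.0, -2.1, 4.7]
opening: 0.006
```

```bash
python3 -m inch '[[0,0,0.8,0,0,0,1],[0,0,0,0,0,0,1],[0,0,0,0,0,0,1]]'; python3 -m inch '[[0,0,0.8,0,0,0,1],[0,0,0,0,0,0,1],[0,0,0,0,0,0,1]]'
```

```text
clock: 44.02
position: [0.5446, 0.0376, 0.0652]
orientation: [-0.694, 0.72, -0.001, 0.0]
ft_force: [2.2, -2.6, 8.4]
opening: 0.002
clock: 44.4
position: [0.5447, 0.0376, 0.0652]
orientation: [-0.694, 0.72, -0.001, 0.0]
ft_force: [-0.4, -1.8, 13.2]
opening: 0.005
```

```bash
python3 -m inch '[[0,0,-40,0,0,0,1],[25.9,26.3,0,0,0,0,1],[26,26.4,0,0,0,0,1],[0,0,0,0,0,0,1],[0,0,0,0,0,0,1],[0,0,25,0,0,0,1],[0,0,5,0,0,0,1],[0,0,0,0,0,0,1]]'; python3 -m inch '[[0,0,3,0,0,0,1],[0,0,3,0,0,0,1],[0,0,1.5,0,0,0,1],[0,0,0,0,0,0,1],[0,0,0,0,0,0,1]]'; python3 -m inch '[[0,0,0.8,0,0,0,1],[0,0,0,0,0,0,1],[0,0,0,0,0,0,1]]'; python3 -m inch '[[0,0,0.8,0,0,0,1],[0,0,0,0,0,0,1],[0,0,0,0,0,0,1]]'
```

```text
clock: 45.4
position: [0.489, -0.0116, 0.0731]
orientation: [-0.694, 0.72, 0.001, -0.0]
ft_force: [-0.1, -0.5, 0.9]
opening: 0.005
clock: 46.02
position: [0.4898, -0.0122, 0.0665]
orientation: [-0.694, 0.72, -0.001, 0.001]
ft_force: [1.8, 2.1, 5.2]
opening: 0.004
clock: 46.4
position: [0.4898, -0.0122, 0.0655]
orientation: [-0.694, 0.72, -0.001, 0.001]
ft_force: [2.9, 2.2, 4.5]
opening: 0.007
clock: 46.78
position: [0.4898, -0.0122, 0.0651]
orientation: [-0.694, 0.72, -0.0, 0.0]
ft_force: [2.3, 2.9, 7.8]
opening: 0.007
```

```bash
python3 -m inch '[[0,0,0.8,0,0,0,1],[0,0,0,0,0,0,1],[0,0,0,0,0,0,1]]'; python3 -m inch '[[0,0,-40,0,0,0,1],[26.1,-26.1,0,0,0,0,1],[26.1,-26.2,0,0,0,0,1],[0,0,0,0,0,0,1],[0,0,0,0,0,0,1],[0,0,25,0,0,0,1],[0,0,5,0,0,0,1],[0,0,0,0,0,0,1]]'; python3 -m inch '[[0,0,3,0,0,0,1],[0,0,3,0,0,0,1],[0,0,1.5,0,0,0,1],[0,0,0,0,0,0,1],[0,0,0,0,0,0,1]]'; python3 -m inch '[[0,0,0.8,0,0,0,1],[0,0,0,0,0,0,1],[0,0,0,0,0,0,1]]'; python3 -m inch '[[0,0,0.8,0,0,0,1],[0,0,0,0,0,0,1],[0,0,0,0,0,0,1]]'
```

```text
clock: 47.15
position: [0.4899, -0.0122, 0.0651]
orientation: [-0.694, 0.72, -0.0, 0.0]
ft_force: [-0.6, 2.3, 14.8]
opening: 0.003
clock: 48.15
position: [0.5385, -0.0656, 0.0732]
orientation: [-0.694, 0.72, 0.001, -0.0]
ft_force: [0.5, -0.2, -1.1]
opening: 0.003
clock: 48.78
position: [0.54, -0.0663, 0.0665]
orientation: [-0.694, 0.72, -0.0, 0.0]
ft_force: [0.5, 1.7, 5.1]
opening: 0.005
clock: 49.15
position: [0.54, -0.0663, 0.0661]
orientation: [-0.694, 0.72, -0.0, 0.0]
ft_force: [-1.0, 1.7, 7.8]
opening: 0.005
clock: 49.52
position: [0.5401, -0.0663, 0.0659]
orientation: [-0.694, 0.72, -0.0, 0.0]
ft_force: [-2.7, 3.0, 11.4]
opening: 0.005
```

```bash
python3 -m inch '[[0,0,1.0,0,0,0,1],[0,0,0.6,0,0,0,1],[0,0,0,0,0,0,1],[0,0,0,0,0,0,1]]'; python3 -m inch '[[0,0,-40,0,0,0,1],[-25,-26.5,0,0,0,0,1],[-25,-26.6,0,0,0,0,1],[0,0,0,0,0,0,1],[0,0,0,0,0,0,1],[0,0,25,0,0,0,1],[0,0,10,0,0,0,1],[0,0,3,0,0,0,1],[0,0,0,0,0,0,1],[0,0,0,0,0,0,1]]';python3 -m inch '[[0,0,1.5,0,0,0,1],[0,0,1,0,0,0,1],[0,0,0,0,0,0,1],[0,0,0,0,0,0,1]]'
```

```text
clock: 50.02
position: [0.5403, -0.0664, 0.0656]
orientation: [-0.694, 0.72, -0.0, 0.0]
ft_force: [-7.3, 2.9, 20.5]
opening: 0.004
clock: 51.28
position: [0.5928, -0.0188, 0.0661]
orientation: [-0.694, 0.72, 0.001, -0.002]
ft_force: [-7.5, -0.6, 12.4]
opening: 0.007
clock: 51.78
position: [0.593, -0.0188, 0.0659]
orientation: [-0.694, 0.72, 0.002, -0.002]
ft_force: [-14.7, 2.2, 24.9]
opening: 0.008
```

All four tabs reach a hard stop. Retreating for a last look.

```bash
python3 -m inch '[[0,0,-40,0,0,0,1],[0,40,-40,0,0,0,1],[0,25,-40,0,0,0,0.8],[0,30,-40,0,0,0,0.6],[0,0,0,0,0,0,0.6],[0,0,0,0,0,0,0.6],[0,0,0,0,0,0,0.6]]'
python3 - <<'E'
from fit import *
f=grab('wrist','w17');S=grab('side','s17');T=grab('top','t17')
h=cv2.cvtColor(S['color'],cv2.COLOR_RGB2HSV); m=((h[...,0]<14)&(h[...,1]>165)&(h[...,2]>80)).astype(np.uint8)
k,l,st,c=cv2.connectedComponentsWithStats(m)
u=np.array([.9993,-.037]);v=np.array([.037,.9993]);o=np.array([.542,-.0143])
for q in (o+.052*u,o+.052*v,o-.052*u,o-.052*v): print('exp side px home/up',w2px(S,[*q,.051])[0].round(1),w2px(S,[*q,.057])[0].round(1),'nearest',min((np.hypot(*(c[i]-w2px(S,[*q,.051])[0])).round(1),*c[i].round(1)) for i in range(1,k) if st[i,4]>15))
cv2.imwrite('pics/f17.png',np.hstack([cv2.resize(S['color'][190:290,250:350],(400,400),interpolation=cv2.INTER_CUBIC),f['color'][40:440,120:520]])[:,:,::-1])
E
```

```text
clock: 52.65
position: [0.4989, -0.0147, 0.2205]
orientation: [-0.694, 0.72, 0.001, -0.001]
ft_force: [0.8, -1.1, 0.9]
opening: 0.399
exp side px home/up [288.4 225.7] [288.2 223.8] nearest (np.float64(1.2), np.float64(287.9), np.float64(224.6))
exp side px home/up [294.8 246.4] [294.6 244.4] nearest (np.float64(22.8), np.float64(287.9), np.float64(224.6))
exp side px home/up [326.2 240.6] [326.2 238.7] nearest (np.float64(0.9), np.float64(325.5), np.float64(240.2))
exp side px home/up [318.3 220.5] [318.3 218.6] nearest (np.float64(21.0), np.float64(325.5), np.float64(240.2))
```

View pics/f17.png

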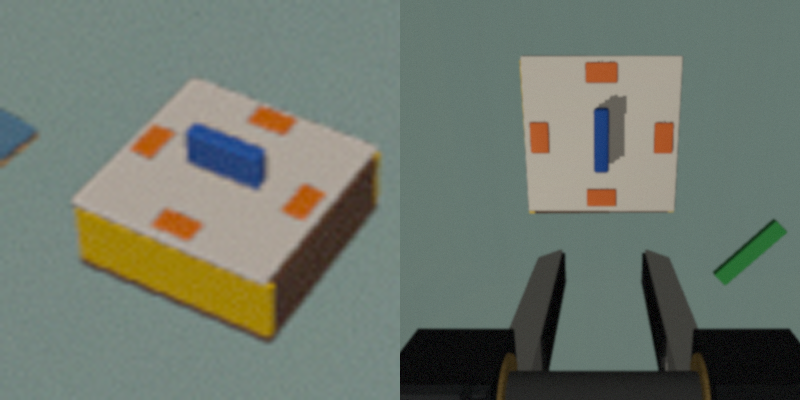

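View pics/s17.png

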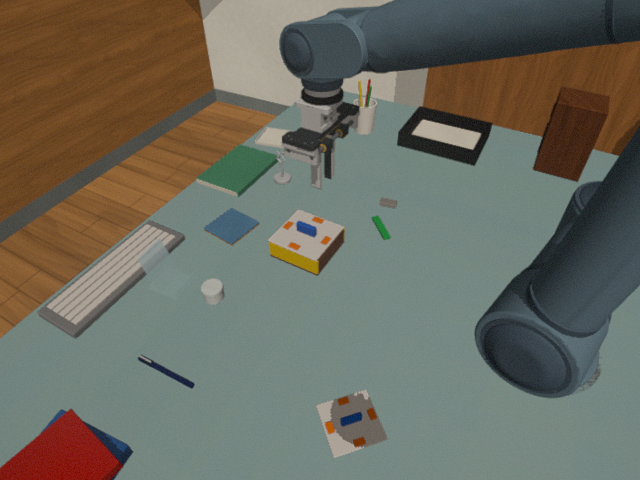

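The lid is flush, all four tabs are down to a thin step, no slats are left on the desk, and the bystanders haven't moved. Handing in.

```bash
python3 -c "
from rig import arm; print(arm.finish_job())"
```

```text
the job is handed in; nothing more can be done
None
```

The job is done and handed in at about 53 s on the robot's clock. All four slats I found are in the box as two crosswise layers of two. The white lid is on the box, and all four orange tabs were pressed home after that.

**Slats:** I saw four in the first pictures and found none left on the desk in the last one. I did not look again at the second upper slat after letting go of it. The last view of the tower was just before that, with the slat held over its place and the others where they belonged.

**Lid:** It had been knocked about 1 cm before I reached it, so I measured it again. After I let go, it looked flush and square in the wrist and side views.

**Tabs:** Each one stopped moving under 13–25 N. The last pictures show all four nearly flush with the plate.

**Bystanders:** The eraser, green slat, small lid and the other things appear unmoved.

**Disagreements:**
- The wrist camera put the box up to 4–5 mm from where the top and side cameras put it. I used an in-between value, so the tower could be about 2 mm off centre.
- The tabs stopped at heights up to 0.9 mm apart. Pressing the two higher ones again at 20–25 N moved them only about 0.3 mm, so I took this as slight lid tilt or measuring error.
- My automatic colour check found only two of the four tabs in the side picture. I confirmed the other two by eye.

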